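# Turn the spice carousel to bring the pepper mill to the front

## Robot

A 7-joint arm with a two-finger parallel gripper is mounted at the origin on a cart in front of the work surface, level with it; the furniture and walls round the work are solid. World frame = base frame: x ahead of the robot, y to its left, z up, the work surface at z = 0. Lengths are in m, angles in rad, forces in N, time in s.
With the tool pointing down it reaches from about 0.35 to 0.9 m from the base axis. Payload 7.2 kg.
Tool frame: the origin (TCP) lies midway between the tips of the shut fingers; the grasp point (between the pads) lies 19 mm behind it; z points along the fingers, y is the line along which they close (so a half turn about z gives the same grasp; the last joint's range is limited). The gripper opens to 85 mm and grips with 20 to 120 N. Pads are 22 mm wide; open, the fingers measure 114 mm over their backs; the gripper's body (76 mm by 85 mm) begins 54 mm behind the grasp point. The pads swing forward as they close: fully open they stand 13 mm farther back than shut.
Start: joints at [1.131, 0.411, -0.013, 1.596, 0.006, 1.134, -0.082], TCP at [0.227, -0.582, 0.231] pointing down, gripper open.
Joint ranges: [-2.95, 2.95], [-0.29, 1.99], [-1.47, 1.44], [0.14, 2.54], [-1.03, 4.17], [0.13, 1.85], [-2.86, 2.86]. Speed limits (rad/s): [2.39, 2.39, 3.01, 3.01, 3.14, 3.14, 3.14].

## Interface

Orientations are given as a rotation vector (axis times angle).
In Python, from plant import manip gives the robot as it stands.
- The arm moves only by the shell command python3 -m crank 'ROWS' [FORCE]. ROWS is text: rows parted by semicolons, each of 7 numbers parted by spaces: the turn, a rotation vector about the tool's x, y, z in units of 8 degrees (1.0 is 8 degrees), then the shift along the tool's x, y, z in units of 25 mm (1.0 is 25 mm), then the closure, from 0 (fully open) to 1 (shut). A call has 1 to 8 rows; each row is the pose to reach, as a shift and turn from the pose commanded when the call began, along the tool's axes at that moment; what a row does not reach only later rows make up. A row lasts 1/8 s, in which the tool goes at most 62.5 mm and 10.7 degrees, less where a joint would pass 70% of its speed; a pose out of reach is approached as far as the arm can. A call with a gripper value outside its range is refused whole. The fingers move at their own pace and stop on an object; FORCE is the grip in N (left out, the last holds). Time passes only in rows, so rows that repeat a pose let the fingers close. It gives the time, the measured TCP pose, the force, the opening and the grip force at its end, in the units of the state.
- manip.read_state(): the state, without advancing time (a new reading comes with each control period).
- manip.get_image(name): name is "scene" or "top"; returns (picture, depth): 480x640x3 uint8, red, green, blue; 480x640 float32, m along the optical axis (not along the pixel's ray), 0 where there is no reading.
- manip.camera_info(name): a dict with "mtx" (3x3 intrinsics, pixels), "eye" and "attitude" of the camera in the world. Camera axes: x right, y down, z forward; pixel columns grow to the right and rows downward; lengths in m; the calibration is good to about 2 mm. A picture is of the moment at which its call begins. camera_info takes no time and is no camera call.
- manip.sign_off(): hands the job in; it is judged then, once.
The state is a dict: "t": time; "joint_pos": joint angles; "dq": joint speeds; "joint_torque": joint torques, N m; "tcp_pos": TCP position; "eef_rot": TCP orientation; "contact_force": force on the tool from outside, world axes, zero at the start; "ft_torque": the same for the moment, N m; "gripper_width": finger opening in m; "grasp_force": force on a finger pad.
Only numpy, scipy, OpenCV 4.12 (cv2) and the standard library are available. Lean on these libraries where they do the work, as an engineer would, in place of code of your own. Each camera call takes 0.05 s, during which the arm holds its last target. There are 200 camera calls.

## Task

Spin the wooden spice carousel by pushing one of the pegs on its rim sideways, until the tall wooden pepper mill stands at the front, in line with the fixed wooden tongue that sticks out from under the carousel, and let it come to rest there. Only push, gently, and do not pinch anything: do not touch the mill or the other things that ride on the carousel, keep them all standing on it, and leave everything else on the worktop where it is.

Things in the scene. Friction and masses are not known exactly. Their poses are not given: they have to be found in the camera images.
- stand: Fixed round dark steel foot, 210 mm in diameter and 12 mm high, under the carousel. Origin: on the worktop, on the turning axis. Its -x axis is the front: along it a dark wooden tongue, 28 mm wide, its top 8 mm above the worktop, reaches out from under the carousel to 224 mm from the axis (64 mm beyond the carousel's edge). The tongue points roughly toward the robot, turned up to 25 degrees either way.
- tongue_tip (a point): Outer end of the tongue, 224 mm from the turning axis, 8 mm above the worktop.
- carousel: Round wooden turntable, 320 mm in diameter, 18 mm thick; origin on the turning axis at its underside, 13 mm above the worktop; z up, x and y turn with it. Its flat top is 31 mm above the worktop. Five pegs stand near its rim (see peg0). It turns either way, well over a full turn, with a little friction: about 2 N at a peg moves it slowly, and it stops at once when no longer pushed.
- peg0 (a point): Top centre of one of five equal upright round dark wooden pegs near the carousel's rim, 17 mm in diameter, from the carousel's top (31 mm) to 83 mm above the worktop. It stands on the carousel's own +x axis, 145 mm from the turning axis; the others follow every 72 degrees on the same circle.
- mill: Pepper mill of turned wood, a waisted body with a round head and a small knob, 58 mm in diameter and 170 mm tall, the tallest thing on the carousel, standing loose on it about 58 mm from the axis, between two pegs; it rides round with it. Origin: centre of its underside.
- salt: Glass salt shaker with a grey domed top, 44 mm in diameter, 90 mm tall, loose on the carousel about 58 mm from the axis; origin at the centre of its underside.
- jar_front: Spice jar with a black cap, 41 mm in diameter, 105 mm tall, loose on the carousel about 58 mm from the axis, at the start the one nearest the tongue; origin at the centre of its underside.
- jar_a: Spice jar with a black cap, 41 mm in diameter, 105 mm tall, loose on the carousel about 58 mm from the axis; origin at the centre of its underside.
- jar_b: Spice jar with a squarish body and a yellow cap, 42 mm wide, 96 mm tall, loose on the carousel about 58 mm from the axis; origin at the centre of its underside.
- timer1: Bystander: wind-up kitchen timer, 67 mm in diameter, 50 mm high, on the worktop; origin at the centre of its underside.
- tin: Bystander: closed food tin, 76 mm in diameter, 58 mm high, on the worktop; origin at the centre of its underside.
- lemon1: Bystander: lemon, 78 x 55 x 56 mm, on the worktop; origin at the centre of its underside.
- garlic1: Bystander: garlic bulb, 54 mm across, 53 mm high, on the worktop in front of the sink; origin at the centre of its underside.
- corn: Bystander: piece of corn cob, 71 x 84 x 51 mm, on the worktop in front of the sink; origin at the centre of its underside.
Things that resemble listed ones, but are neither listed nor needed, are in the scene too. Several things have the shape of the mill; the one meant has the colours described above.

How it is judged:
At the end, for the whole second after the job is handed in: The mill stands on the carousel, on the tongue's side of the axis, its centre within 15 mm of the tongue's centre line; the carousel is at rest, and the mill, the salt shaker and the three jars all stand upright on it (within 0.15 rad, within 85 mm of the axis) (x of mill in the frame of stand below -0.035 m and y of mill in the frame of stand between -0.015 and 0.015 m and angular speed of carousel below 0.05 rad/s and angle between each of mill, salt, jar_front, jar_a, jar_b's own z axis and vertical below 0.15 rad and horizontal distance between each of mill, salt, jar_front, jar_a, jar_b and carousel below 0.085 m and height (world z) of mill between 0.021 and 0.041 m and height (world z) of salt between 0.021 and 0.041 m and height (world z) of jar_front between 0.021 and 0.041 m and height (world z) of jar_a between 0.021 and 0.041 m and height (world z) of jar_b between 0.021 and 0.041 m); the robot touches nothing.
It fails at once if the robot touches the mill, the salt shaker or a jar on the carousel (contact force between any of the fingers, the arm and mill above 0.5 N or contact force between any of the fingers, the arm and salt above 0.5 N or contact force between any of the fingers, the arm and jar_front above 0.5 N or contact force between any of the fingers, the arm and jar_a above 0.5 N or contact force between any of the fingers, the arm and jar_b above 0.5 N).
It fails at once if the mill, the salt shaker or a jar is lifted off the carousel or tipped (height (world z) of any of mill, salt, jar_front, jar_a, jar_b above 0.046 m or angle between any of mill, salt, jar_front, jar_a, jar_b's own z axis and vertical above 0.35 rad).
It fails at once if the carousel is pinched or pushed roughly (over 30 N of finger contact force) (contact force between the fingers and carousel above 30 N).
It fails at once if a bystander on the worktop is moved more than 20 mm (distance of any of timer1, tin, lemon1, garlic1, corn from where it was at the start of the episode above 0.02 m).
It also fails if it takes over 54 s, if anything falls off the work surface, if the arm or the gripper's body presses on something with over 40 N, if the wrist force passes 120 N, or if a joint passes its speed limit or range.

## Working session

There is one attempt and no reset: what is moved stays moved. The work goes in short steps, Python scripts to look and compute and a shell command to move; the robot and the scene stay as the last step left them, time stands still between calls to the robot, and variables do not carry over. Pictures are saved under pics/ and viewed, at most 10 in all, crops included, and the job is handed in when it is done.

```bash
mkdir -p pics
cat > h.py <<'E'
import numpy as np,cv2
from scipy.spatial.transform import Rotation as R
from plant import manip
def cam(name):
    im,d=manip.get_image(name); c=manip.camera_info(name); return im,d,c
def rot(c):
    a=np.array(c['attitude'],float)
    return a if a.shape==(3,3) else (R.from_rotvec(a).as_matrix() if a.size==3 else R.from_quat(a).as_matrix())
def cloud(d,c):
    K=np.array(c['mtx']); v,u=np.mgrid[:480,:640]
    p=np.stack([(u-K[0,2])/K[0,0]*d,(v-K[1,2])/K[1,1]*d,d],-1)
    return p@rot(c).T+np.array(c['eye'])
def save(n,im): cv2.imwrite('pics/'+n,im[...,::-1])
E
python3 - <<'E'
from h import *
for n in('scene','top'):
    im,d,c=cam(n); save(n+'0.png',im); print(n,c); np.savez(n+'0.npz',im=im,d=d,P=cloud(d,c))
s=manip.read_state(); print(s['t'],s['tcp_pos'],s['eef_rot'],s['gripper_width'])
E
```

```text
scene {'mtx': array([[469.47262357,   0.        , 313.83827295],
       [  0.        , 469.47262357, 243.35588145],
       [  0.        ,   0.        ,   1.        ]]), 'eye': array([-0.29941855,  0.47637064,  1.11653537]), 'attitude': array([-1.40752322,  2.20730635, -0.88704723])}
top {'mtx': array([[458.94552455,   0.        , 324.67121106],
       [  0.        , 458.94552455, 232.88044622],
       [  0.        ,   0.        ,   1.        ]]), 'eye': array([ 0.03314131, -0.23332738,  1.6229659 ]), 'attitude': array([-2.38069248,  1.4780076 , -0.27646602])}
0.1 [ 0.2268719  -0.58191673  0.23054179] [-3.08611381e+00 -5.80436311e-01  5.47122283e-04] 0.08499434299555259
```

View pics/scene0.png

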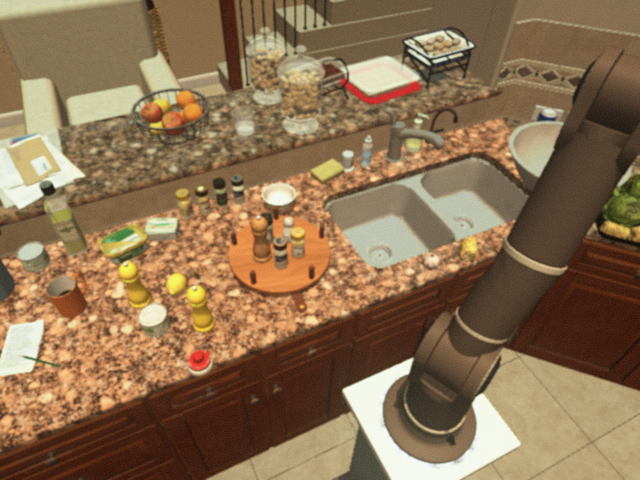

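View pics/top0.png

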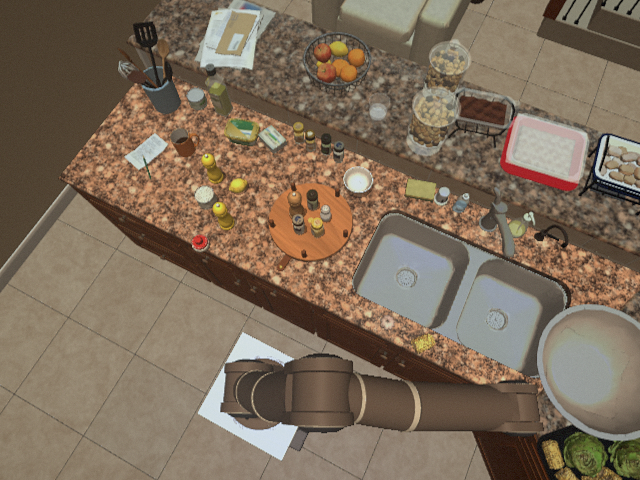

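Scene view: the carousel is at about (280,254), its tongue at (301,303). Three things have the mill's shape: brown on the carousel (261,240), and yellow at (135,287) and (200,310). The brown one on the carousel fits, since it is wood and rides on it. I'll confirm that with a crop.

Run:
```python
from h import *
f=np.load('top0.npz');im,P=f['im'],f['P']
g=np.load('scene0.npz');ims,Ps=g['im'],g['P']
a=cv2.resize(im[165:285,250:370],(400,400),interpolation=cv2.INTER_CUBIC)
b=cv2.resize(ims[195:315,220:340],(400,400),interpolation=cv2.INTER_CUBIC)
save('crop0.png',np.hstack([a,b]))
# disc: points at z ~31mm
for n,Q,I,box in(('top',P,im,(165,285,250,370)),('scene',Ps,ims,(195,315,220,340))):
    q=Q[box[0]:box[1],box[2]:box[3]].reshape(-1,3)
    m=abs(q[:,2]-.031)<.006; D=q[m][:,:2]
    (cx,cy),r=cv2.minEnclosingCircle(D.astype(np.float32)); print(n,m.sum(),cx,cy,r)
    for _ in range(1):
        c=np.array([cx,cy])
    # clusters above
    import scipy.ndimage as nd
    Z=Q[box[0]:box[1],box[2]:box[3],2]
    for lo,hi in((.07,.09),(.088,.11),(.11,.14),(.15,.21)):
        L,k=nd.label((Z>lo)&(Z<hi))
        for i in range(1,k+1):
            s=L==i
            if s.sum()>=4:
                pp=Q[box[0]:box[1],box[2]:box[3]][s]; v,u=np.nonzero(s)
                print(lo,s.sum(),(u.mean()+box[2]).round(),(v.mean()+box[0]).round(),pp.mean(0).round(3))
```

```text
top 3479 0.6829068660736084 0.10491055250167847 0.22635027766227722
0.07 16 292.0 184.0 [0.706 0.248 0.078]
0.07 17 337.0 190.0 [0.758 0.086 0.079]
0.07 28 312.0 204.0 [0.664 0.143 0.081]
0.07 20 301.0 210.0 [0.621 0.168 0.081]
0.07 4 289.0 208.0 [0.609 0.211 0.082]
0.07 14 292.0 213.0 [0.599 0.193 0.081]
0.07 7 320.0 213.0 [0.644 0.098 0.08 ]
0.07 28 327.0 215.0 [0.648 0.074 0.08 ]
0.07 18 271.0 221.0 [0.537 0.248 0.078]
0.07 28 299.0 228.0 [0.556 0.14  0.081]
0.07 32 317.0 231.0 [0.575 0.077 0.08 ]
0.07 20 345.0 231.0 [ 0.621 -0.013  0.077]
0.07 16 303.0 251.0 [0.484 0.087 0.079]
0.088 36 312.0 201.0 [0.665 0.144 0.098]
0.088 51 296.0 209.0 [0.611 0.182 0.098]
0.088 11 323.0 213.0 [0.641 0.088 0.099]
0.088 10 328.0 212.0 [0.65  0.071 0.101]
0.088 31 299.0 226.0 [0.556 0.142 0.1  ]
0.088 36 317.0 229.0 [0.576 0.077 0.099]
0.11 103 312.0 195.0 [0.675 0.148 0.132]
0.11 24 295.0 207.0 [0.611 0.182 0.12 ]
0.11 57 325.0 208.0 [0.653 0.084 0.117]
0.11 104 298.0 220.0 [0.564 0.148 0.133]
0.11 119 316.0 223.0 [0.587 0.084 0.125]
0.15 171 294.0 198.0 [0.616 0.186 0.18 ]
scene 4197 0.69337558
[... 200 characters left out ...]
.147 0.08 ]
0.07 28 233.0 234.0 [0.704 0.251 0.077]
0.07 101 261.0 250.0 [0.606 0.196 0.08 ]
0.07 57 297.0 247.0 [0.572 0.094 0.08 ]
0.07 56 280.0 258.0 [0.552 0.157 0.08 ]
0.07 26 311.0 268.0 [0.482 0.09  0.079]
0.07 27 252.0 273.0 [0.535 0.251 0.078]
0.088 30 270.0 228.0 [0.662 0.144 0.1  ]
0.088 64 288.0 227.0 [0.645 0.092 0.099]
0.088 79 297.0 242.0 [0.574 0.092 0.099]
0.088 99 261.0 245.0 [0.609 0.195 0.098]
0.088 76 280.0 253.0 [0.554 0.157 0.1  ]
0.11 93 267.0 218.0 [0.674 0.146 0.132]
0.11 69 288.0 221.0 [0.652 0.088 0.117]
0.11 157 297.0 234.0 [0.584 0.089 0.125]
0.11 75 260.0 239.0 [0.608 0.196 0.124]
0.11 184 279.0 244.0 [0.562 0.153 0.131]
0.15 276 259.0 226.0 [0.611 0.195 0.176]
```

View pics/crop0.png

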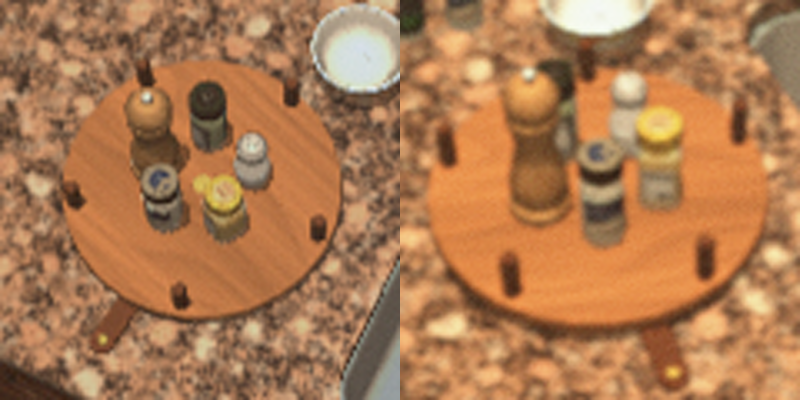

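The crop confirms the mill: brown wood with a knob, at top (295,200) and scene (260,226). The tongue's brass-dotted tip is at top (280,267) and scene (302,307). Next I'll get the angles.

Run:
```python
from h import *
f=np.load('top0.npz');g=np.load('scene0.npz')
pegs=np.array([[.705,.250],[.757,.087],[.621,-.011],[.483,.089],[.536,.25]]); c=pegs.mean(0)
print('c',c,np.linalg.norm(pegs-c,axis=1),np.degrees(np.arctan2(*(pegs-c).T[::-1])))
for F,(v0,v1,u0,u1) in((f,(248,275,270,296)),(g,(294,314,290,312))):
    I=F['im'][v0:v1,u0:u1].astype(int);Q=F['P'][v0:v1,u0:u1]
    s=(abs(Q[...,2]-.008)<.006); r=np.linalg.norm(Q[...,:2]-c,axis=-1)
    # tongue: dark brown, z close to 8mm
    s&=(r>.165)&(r<.228)&(Q[...,2]>.005)
    q=Q[s][:,:2]; 
    print(s.sum(),q.mean(0),r[s].max(),np.degrees(np.arctan2(*(np.median(q,0)-c)[::-1])), np.degrees(np.std(np.arctan2(q[:,1]-c[1],q[:,0]-c[0]))))
print(f['P'][267,280],g['P'][307,302])
mill=np.array([.611,.190])-c; print('mill',np.linalg.norm(mill),np.degrees(np.arctan2(*mill[::-1])))
s=manip.read_state();print(R.from_rotvec(s['eef_rot']).as_matrix().round(3))
# bystanders above worktop near carousel
for n,(u,v) in dict(bowl=(358,180),timer=(200,243),mill2=(222,212),mill3=(210,165),lemon=(237,186),tin=(204,195),jar4=(338,150)).items(): print(n,f['P'][v,u].round(3))
```

```text
c [0.6204 0.133 ] [0.14438199 0.1441373  0.14400125 0.14427321 0.1442649 ] [  54.13017648  -18.61093355  -89.76126897 -162.2432247   125.80545628]
112 [0.43130132 0.15375468] 0.22751468358567714 174.66198912615388 107.57403924297272
136 [0.42666502 0.15026055] 0.22308099005643534 174.77571574816923 42.49358383199843
[0.41298194 0.15060923 0.00596489] [0.41373663 0.14917633 0.00830848]
mill 0.057769888350247 99.36449228685375
[[ 0.932  0.363 -0.001]
 [ 0.363 -0.932  0.001]
 [-0.    -0.001 -1.   ]]
bowl [0.864 0.043 0.015]
timer [0.356 0.453 0.037]
mill2 [0.47  0.401 0.14 ]
mill3 [0.614 0.539 0.142]
lemon [0.617 0.445 0.049]
tin [0.524 0.534 0.059]
jar4 [0.905 0.153 0.098]
```

```bash
python3 -m crank '0 0 0 1.2 -1.4 0 1;0 0 0 2.6 -3 0 1;0 0 0 4.2 -4.8 0 1;0 0 0 5.7 -6.6 0 1;0 0 0 7.2 -8.4 0 1;0 0 0 8.6 -10 0 1;0 0 0 9.4 -11 0 1;0 0 0 9.8 -11.5 0 1' 20
```

```text
t: 1.1
tcp_pos: [0.3512, -0.2239, 0.2313]
eef_rot: [3.087, 0.584, -0.0]
contact_force: [-0.1, -0.4, 0.3]
gripper_width: -0.0004
grasp_force: 0.0
```

```bash
python3 -m crank '0 0 0.3 1.2 -1.4 0 1;0 0 0.7 2.6 -3 0 1;0 0 1.1 4.2 -4.8 0 1;0 0 1.6 5.7 -6.6 0 1;0 0 2 7.2 -8.4 0 1;0 0 2.3 8.6 -10 0 1;0 0 2.5 9.4 -11 0 1;0 0 2.5 9.8 -11.4 0 1'
python3 - <<'E'
from h import *
s=manip.read_state(); M=R.from_rotvec(s['eef_rot']).as_matrix(); c=np.array([.6204,.133]); p=s['tcp_pos']
print(p,M.round(3)); a=np.arctan2(p[1]-c[1],p[0]-c[0]); print(np.hypot(*(p[:2]-c)),np.degrees(a))
im,d,cc=cam('top'); save('top1.png',cv2.resize(im[145:305,210:400],(760,600)))
E
```

```text
t: 2.1
tcp_pos: [0.476, 0.13, 0.2309]
eef_rot: [-3.141, -0.038, 0.001]
contact_force: [0.2, -0.5, 0.2]
gripper_width: 0.0
grasp_force: 0.0
[0.47604959 0.1300471  0.23089713] [[ 1.     0.024 -0.001]
 [ 0.024 -1.     0.   ]
 [-0.001 -0.    -1.   ]]
0.14438060818705098 -178.82809379840114
```

View pics/top1.png

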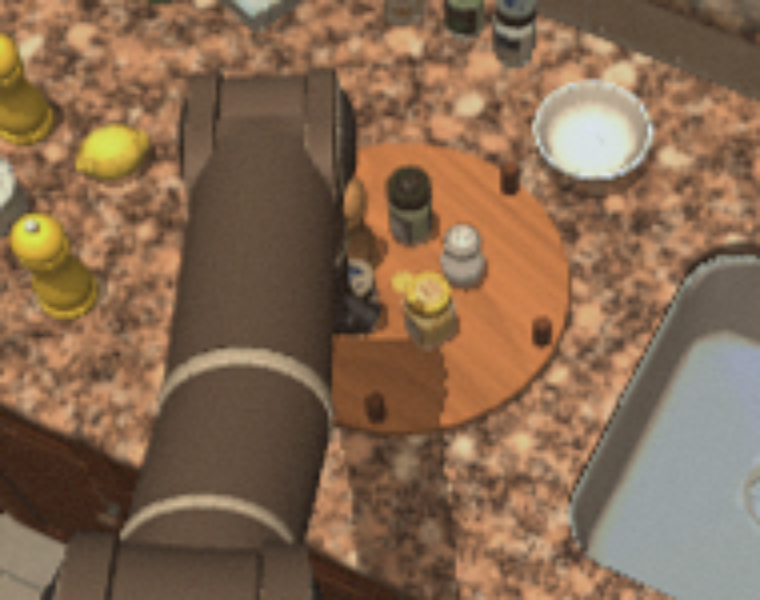

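```bash
python3 -m crank '0 0 0 -0.1 0 1 1;0 0 0 -0.16 0 2.4 1;0 0 0 -0.16 0 3.8 1;0 0 0 -0.16 0 5 1;0 0 0 -0.16 0 6 1;0 0 0 -0.16 0 6.6 1;0 0 0 -0.16 0 6.9 1;0 0 0 -0.16 0 6.9 1'
cat > plan.py <<'E'
import sys
from h import *
# finger arc from current angle by given degrees in 8 rows -> rows in tool units
deg=float(sys.argv[1]); r=float(sys.argv[2]) if len(sys.argv)>2 else .148
s=manip.read_state(); M=R.from_rotvec(s['eef_rot']).as_matrix(); c=np.array([.6204,.133]); p=np.array(s['tcp_pos'])
a=np.arctan2(p[1]-c[1],p[0]-c[0]); print('r',np.hypot(*(p[:2]-c)).round(4),'ang',np.degrees(a).round(1),'f',np.round(s['contact_force'],1),'t',s['t'])
for i in range(1,9):
    b=a+np.radians(deg)*i/8; t=np.r_[c+r*np.array([np.cos(b),np.sin(b)]),.058]
    d=M.T@(t-p)/.025
    tz=np.arctan2(np.cos(b),-np.sin(b)); y=np.arctan2(M[1,1],M[0,1]); w=(tz-y+np.pi)%(2*np.pi)-np.pi
    print(-np.degrees(w).round(1)/8, d.round(2))
E
python3 plan.py 26
```

```text
t: 3.15
tcp_pos: [0.4717, 0.1286, 0.0588]
eef_rot: [3.141, 0.035, -0.0]
contact_force: [0.0, 0.3, -0.4]
gripper_width: -0.0
grasp_force: 0.0
r 0.1487 ang -178.3 f [ 0.   0.3 -0.4] t 3.15
-0.4625 [0.04 0.34 0.03]
-0.8625 [0.07 0.67 0.03]
-1.275 [0.12 1.   0.03]
-1.675 [0.19 1.33 0.03]
-2.0875 [0.28 1.65 0.03]
-2.4875 [0.38 1.97 0.03]
-2.9 [0.51 2.29 0.03]
-3.3 [0.65 2.59 0.03]
```

```bash
python3 -m crank '0 0 -0.45 0.04 0.34 0 1;0 0 -0.85 0.07 0.67 0 1;0 0 -1.25 0.12 1 0 1;0 0 -1.7 0.19 1.33 0 1;0 0 -2.1 0.28 1.65 0 1;0 0 -2.5 0.38 1.97 0 1;0 0 -2.9 0.51 2.29 0 1;0 0 -3.3 0.65 2.59 0 1' && python3 plan.py 28
python3 - <<'E'
from h import *
im,d,cc=cam('scene'); save('sc2.png',cv2.resize(im[170:330,190:400],(788,600)))
E
```

```text
t: 4.15
tcp_pos: [0.4891, 0.0648, 0.0596]
eef_rot: [3.049, 0.756, 0.0]
contact_force: [-2.5, 1.9, 0.8]
gripper_width: 0.0001
grasp_force: 1.5
r 0.1479 ang -152.6 f [-2.5  1.9  0.8] t 4.15
-0.3875 [0.01 0.36 0.07]
-0.825 [0.04 0.72 0.07]
-1.2625 [0.09 1.08 0.07]
-1.7 [0.16 1.43 0.07]
-2.1375 [0.26 1.78 0.07]
-2.575 [0.38 2.12 0.07]
-3.0125 [0.51 2.46 0.07]
-3.45 [0.67 2.78 0.07]
```

View pics/sc2.png

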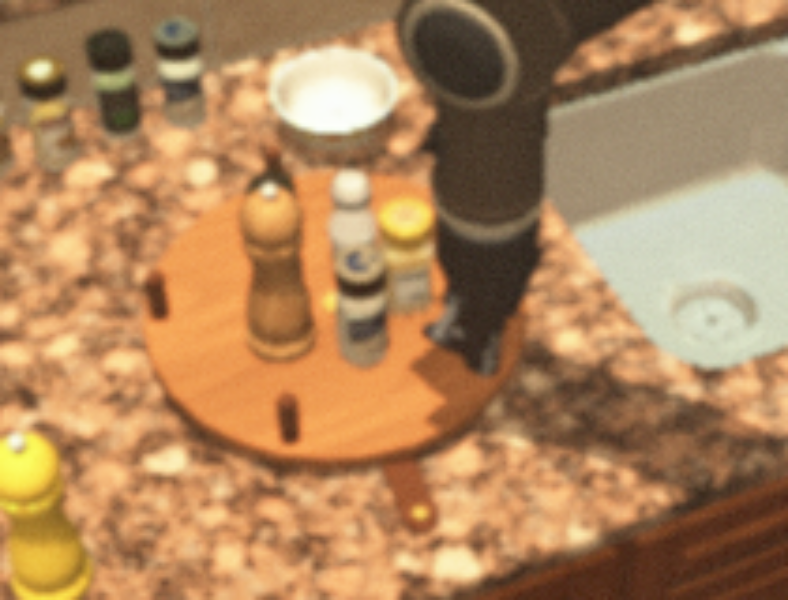

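The push works: the carousel has turned about 19°, everything on it is standing, and the mill is at (278,270) in the crop. I'll continue the arc.

```bash
python3 -m crank '0 0 -0.4 0.01 0.36 0.05 1;0 0 -0.8 0.04 0.72 0.05 1;0 0 -1.25 0.09 1.08 0.05 1;0 0 -1.7 0.16 1.43 0.05 1;0 0 -2.15 0.26 1.78 0.05 1;0 0 -2.6 0.38 2.12 0.05 1;0 0 -3 0.51 2.46 0.05 1;0 0 -3.45 0.67 2.78 0.05 1'
cat > meas.py <<'E'
from h import *
import scipy.ndimage as nd
c=np.array([.6204,.133])
out=[]
for n in('top','scene'):
    im,d,cc=cam(n); P=cloud(d,cc); r=np.linalg.norm(P[...,:2]-c,axis=-1)
    L,k=nd.label((P[...,2]>.155)&(P[...,2]<.206)&(r<.085)&(im[...,0].astype(int)-im[...,2]>30))
    for i in range(1,k+1):
        m=P[L==i]
        if len(m)>30:
            q=m[:,:2].mean(0)-c; print(n,'mill',len(m),(q+c).round(3),np.hypot(*q).round(3),np.degrees(np.arctan2(q[1],q[0])).round(1)); 
    L,k=nd.label((P[...,2]>.068)&(P[...,2]<.088)&(r>.13)&(r<.16))
    for i in range(1,k+1):
        m=P[L==i]
        if 10<len(m)<60: q=m[:,:2].mean(0)-c; print(n,'peg',len(m),np.hypot(*q).round(3),np.degrees(np.arctan2(q[1],q[0])).round(1))
E
python3 meas.py; python3 plan.py 26
```

```text
t: 5.2
tcp_pos: [0.5362, 0.0108, 0.0582]
eef_rot: [2.782, 1.459, -0.001]
contact_force: [-2.7, 0.9, 2.5]
gripper_width: 0.0002
grasp_force: 1.6
top mill 161 [0.576 0.17 ] 0.057 140.3
top peg 18 0.144 26.3
top peg 16 0.143 99.0
top peg 14 0.144 171.3
scene mill 254 [0.571 0.178] 0.067 137.9
scene peg 22 0.144 -44.2
scene peg 28 0.145 27.9
scene peg 27 0.148 -128.3
scene peg 32 0.146 100.1
scene peg 35 0.145 170.8
r 0.1483 ang -124.1 f [ 0.8 -1.  -0.5] t 5.3
-0.4875 [0.02 0.34 0.  ]
-0.9 [0.06 0.67 0.01]
-1.3 [0.11 1.   0.01]
-1.7125 [0.18 1.33 0.01]
-2.1125 [0.27 1.65 0.01]
-2.525 [0.37 1.97 0.01]
-2.925 [0.5  2.28 0.01]
-3.3375 [0.64 2.59 0.01]
```

```bash
python3 -m crank '0 0 -0.45 0.02 0.34 0 1;0 0 -0.9 0.06 0.67 0 1;0 0 -1.3 0.11 1 0 1;0 0 -1.7 0.18 1.33 0 1;0 0 -2.1 0.27 1.65 0 1;0 0 -2.5 0.37 1.97 0 1;0 0 -2.9 0.5 2.28 0 1;0 0 -3.3 0.64 2.59 0 1' && python3 meas.py; python3 plan.py 14.5
```

```text
t: 6.3
tcp_pos: [0.598, -0.0135, 0.0577]
eef_rot: [2.377, 2.054, -0.003]
contact_force: [-3.0, -1.5, 0.8]
gripper_width: -0.0
grasp_force: 1.5
top mill 161 [0.562 0.148] 0.06 165.7
top peg 16 0.143 52.2
top peg 16 0.143 124.8
top peg 21 0.145 -162.7
scene mill 253 [0.557 0.156] 0.067 160.2
scene peg 28 0.143 -18.5
scene peg 32 0.143 -101.9
scene peg 28 0.145 53.7
scene peg 33 0.145 -163.4
scene peg 31 0.146 125.5
r 0.1476 ang -98.2 f [-0.5 -0.9 -0.4] t 6.4
-0.25 [-0.01  0.19 -0.01]
-0.475 [-0.    0.37 -0.01]
-0.7 [ 0.01  0.56 -0.01]
-0.925 [ 0.04  0.75 -0.01]
-1.15 [ 0.06  0.93 -0.01]
-1.375 [ 0.1   1.12 -0.01]
-1.6125 [ 0.13  1.3  -0.01]
-1.8375 [ 0.18  1.48 -0.01]
```

```bash
python3 -m crank '0 0 -0.25 0 0.19 0 1;0 0 -0.45 0 0.38 0 1;0 0 -0.7 0.01 0.57 0 1;0 0 -0.9 0.04 0.76 0 1;0 0 -1.15 0.06 0.95 0 1;0 0 -1.4 0.1 1.13 0 1;0 0 -1.6 0.13 1.31 0 1;0 0 -1.8 0.18 1.48 0 1' && python3 meas.py; python3 -m crank '0 0 0 0 -0.2 0 1;0 0 0 0 -0.6 0 1;0 0 0 -0.2 -1 0 1;0 0 0 -0.2 -1 -1 1;0 0 0 -0.2 -1 -3 1;0 0 0 -0.2 -1 -5 1;0 0 0 -0.2 -1 -7 1;0 0 0 -0.2 -1 -7 1'; python3 meas.py
python3 - <<'E'
from h import *
im,d,cc=cam('scene'); a=cv2.resize(im[180:330,190:340],(400,400))
im,d,cc=cam('top'); b=cv2.resize(im[155:305,230:380],(400,400)); save('end.png',np.hstack([a,b]))
E
```

```text
t: 7.4
tcp_pos: [0.6363, -0.0139, 0.0574]
eef_rot: [2.098, 2.338, -0.0]
contact_force: [-1.9, -1.6, 0.2]
gripper_width: -0.0002
grasp_force: 1.1
top mill 158 [0.56  0.133] 0.061 179.6
top peg 15 0.145 -5.0
top peg 16 0.143 67.4
top peg 17 0.143 140.0
top peg 20 0.145 -147.5
scene mill 249 [0.554 0.142] 0.067 172.6
scene peg 25 0.145 -3.5
scene peg 48 0.14 -83.1
scene peg 30 0.146 68.2
scene peg 31 0.144 -148.6
scene peg 34 0.146 139.9
t: 8.5
tcp_pos: [0.6132, -0.0211, 0.2369]
eef_rot: [2.097, 2.332, 0.006]
contact_force: [1.7, 0.1, -1.2]
gripper_width: 0.0004
grasp_force: 0.0
top mill 159 [0.56  0.133] 0.061 179.7
top peg 17 0.145 -4.9
top peg 17 0.144 67.5
top peg 17 0.143 141.0
top peg 17 0.145 -147.4
scene mill 251 [0.554 0.142] 0.067 172.5
scene peg 26 0.145 -3.4
scene peg 25 0.142 -76.0
scene peg 28 0.145 68.4
scene peg 29 0.144 -148.8
scene peg 33 0.146 139.9
```

View pics/end.png

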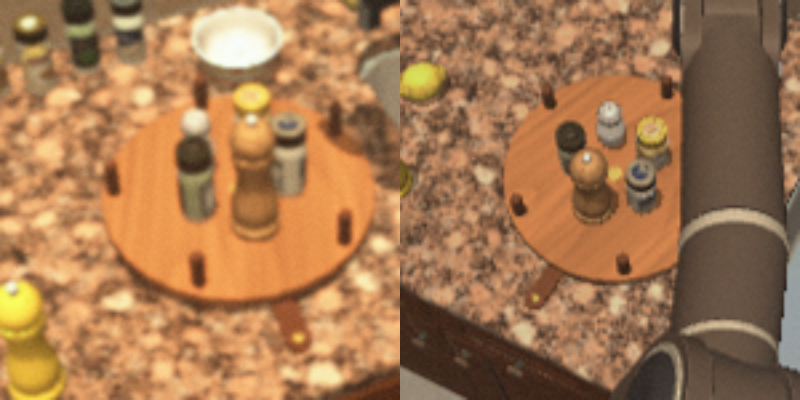

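The mill is at about 175° and the tongue at 175.2°. Everything on the carousel is standing, and the tool is clear above it.

```bash
python3 -c "
from plant import manip; print(manip.sign_off())"
```

```text
the job is handed in; nothing more can be done
None
```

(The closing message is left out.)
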